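# Nudge a board carrier onto the locating pins of an inspection fixture

## Task

The black carrier plate with the circuit board on it is lying askew on top of the inspection fixture's two locating pins. Nudge it gently sideways, with the blue fence to square it up, until both of its holes drop over the pins and it lies flat on the fixture. Only push it: do not lift it, do not touch the circuit board or its parts, leave the jar, bottle and screwdriver where they are, and finish clear of everything.

Things in the scene. Friction and masses are not known exactly. Their poses are not given: they have to be found in the camera images.
- fixture: fixed aluminium fixture; origin at the centre of its underside, z up. Deck 220 (x) by 350 mm (y), top 20 mm above the bench. The blue fence stands along its far side: the face that the plate meets is at x = +81 mm, its top 45 mm above the bench, with a yellow mark level in y with each pin. No end stops. The plate belongs at x = +20 mm, y = 0, yaw 0 here, 1 mm off the fence
- pin_left (a point): foot, at deck height, of the brass pin at x = +40, y = +40 mm of the fixture. Each pin is 10 mm in diameter and stands 6 mm above the deck; its nose tapers over the upper 4 mm to a 4 mm flat tip. At the start the plate hides the pins
- pin_right (a point): the same for the pin at x = +40, y = -40 mm of the fixture
- carrier: loose black plate 120 (x) by 170 mm (y), 12 mm thick, about 0.45 kg; origin at the centre of its underside, axes as the fixture's when seated. At the start it rests on both pin tips and, by its -x edge, on the deck: fence side up by about 0.07 rad, 7 to 17 mm from the fence, yaw within 0.08 rad, 18 to 38 mm too far to the fixture's -y. Home, it lies flat and its centre is about 4 mm lower
- hole_left (a point): centre, at the underside, of the plate's 12 mm through hole at x = +20, y = +40 mm of the plate; a yellow line on the plate runs from it towards the fence and meets the fence's mark when seated
- hole_right (a point): centre, at the underside, of the plate's 12 mm through hole at x = +20, y = -40 mm of the plate; a yellow line on the plate runs from it towards the fence and meets the fence's mark when seated
- board: green circuit board fixed on the plate, 56 by 130 mm, centred at x = -30, y = 0 of the plate; origin at its underside, on the plate's top. Its parts stand up to 22 mm above the plate. It begins 2 mm in from the plate's -x edge and 20 mm in from the plate's ends. Not to be touched
- jar: small amber jar, 30 mm in diameter, 42 mm tall, standing on the deck near its corner at -x, +y; origin at its underside. Leave alone
- bottle: blue bottle, 52 mm in diameter, 130 mm tall, standing on the bench beyond the fixture's +y end; origin at its underside. Leave alone
- screwdriver: screwdriver with a yellow handle, 150 mm long, lying on the bench beyond the fence; origin at its underside. Leave alone
Mind the look-alikes: they are no part of the job. There is more than one size of the carrier; the job needs the smallest.

How it is judged (in metres and radians):
At the end, for the whole second after the job is handed in: Both holes of the plate are over their pins (each within 2.5 mm horizontally), the plate lies flat on the deck (underside within 1.5 mm of it, tilt under 0.02 rad) and is at rest (horizontal distance between hole_left and pin_left below 0.0025 m and horizontal distance between hole_right and pin_right below 0.0025 m and z of carrier in the frame of fixture between 0.018 and 0.0215 m and angle between the z axis of carrier and the z axis of fixture, either way round below 0.02 rad and linear speed of carrier below 0.01 m/s); the robot touches nothing.
It fails at once if the plate is lifted (its centre more than 10 mm above the deck) (z of carrier in the frame of fixture above 0.03 m).
It fails at once if the plate is tipped by more than 0.2 rad (angle between carrier's own z axis and vertical above 0.2 rad).
It fails at once if the plate is pushed with more than 40 N (contact force between any of the fingers, the arm and carrier above 40 N).
It fails at once if the robot touches the circuit board or its parts (contact force between any of the fingers, the arm and board above 1 N).
It fails at once if the jar, bottle or screwdriver is moved more than 20 mm (distance of any of jar, bottle, screwdriver from where it was at the start of the episode above 0.02 m).
It also fails if it takes over 64 s, if anything falls off the work surface, if the arm or the gripper's body presses on something with over 40 N, if the wrist force passes 120 N, or if a joint passes its speed limit or range.

## Robot

A 6-joint arm with a two-finger parallel gripper is mounted at the origin on the work surface. World frame = base frame: x ahead of the robot, y to its left, z up, the work surface at z = 0. Lengths are in m, angles in degrees, forces in N, time in s.
With the tool pointing down it reaches from about 0.25 to 0.725 m from the base axis. Payload 9.7 kg.
Tool frame: the origin (TCP) lies at the very end of the fingers, on their centre line; the grasp point (between the pads) lies 19 mm behind it; z points along the fingers, y is the line along which they close (so a half turn about z gives the same grasp; the last joint's range is limited). The gripper opens to 85 mm and grips with 20 to 120 N. Pads are 22 mm wide; open, the fingers measure 114 mm over their backs; the gripper's body (76 mm by 85 mm) begins 54 mm behind the grasp point. The pads swing forward as they close: fully open they stand 13 mm farther back than shut.
Start: joints at [67.093, 4.979, 10.078, 95.1, 0, 90], TCP at [0.214, 0.507, 0.231] pointing down, gripper open.
Joint ranges: [-179.16, 179.16], [-48.56, 103.87], [-65.8, 70.77], [-126.05, 130.52], [-82.76, 87.17], [-180, 180]. Speed limits (degrees/s): [127.2, 127.2, 147.25, 180, 180, 180].

## Interface

Orientations are given as [roll, pitch, yaw] about the fixed x, y, z axes, in that order (R = Rz(yaw) Ry(pitch) Rx(roll)).
In Python, from workcell import bot gives the robot as it stands.
- The arm moves only by the tool arm_command, never from a script. Its argument "series" is a list of rows, each a list of 4 numbers: the shift along the tool's x, y, z in m, then the turn about the tool's z in rad. A call has exactly 5 rows; each row is the pose to reach, as a shift and turn from the pose commanded when the call began, along the tool's axes at that moment; what a row does not reach only later rows make up. A row lasts 1/10 s, in which the tool goes at most 50 mm and 8.59 degrees, less where a joint would pass 70% of its speed; a pose out of reach is approached as far as the arm can. A call with a gripper value outside its range is refused whole. "hand" is the finger opening in m, from 0 to 0.0854, set as the call begins (left out, the last holds). The fingers move at their own pace and stop on an object; "grip_force" is the grip in N (left out, the last holds). Time passes only in rows, so rows that repeat a pose let the fingers close, or fill a call up. It gives the time, the measured TCP pose, the force, the opening and the grip force at its end, in the units of the state.
- bot.get_obs(): the state, without advancing time (a new reading comes with each control period).
- bot.camera(name): name is "scene" or "top" or "wrist"; returns a dict with "color" (480x640x3 uint8, blue, green, red), "camera_matrix" (3x3 intrinsics, pixels), "xyz" and "orientation" of the camera in the world; the wrist camera has in their place "T_tool_cam" (4x4, takes a point from camera to tool coordinates, whose origin is the TCP and whose axes are the flange's). Camera axes: x right, y up, looking along -z (the intrinsics and any distortion apply to the point x, -y, -z); pixel columns grow to the right and rows downward; lengths in m; the calibration is good to about 2 mm. A picture is of the moment at which its call begins: read the wrist's pose just before it. There is no depth.
- bot.job_done(): hands the job in; it is judged then, once.
Trained networks look in the newest picture that a camera, given by its name, has taken for a name from the list of things; names that differ only in an ending like _2 or _b are one class to them, and where a whole thing is asked for, a point or a joint stands for the part that bears it (a point fixed in the world has none). Each returns a list of dicts, best first, with "confidence" (0 to 1); they miss things now and then, are a little off and sometimes report something else, mostly with a low value. They report only what shows in the picture. A call takes as long as a camera call. They do not tell look-alikes from the thing itself.
- bot.find_in(camera, target): "location" ([column, row] in pixels, amid what is visible of it).
- bot.mark_of(camera, target): "location" ([column, row] in pixels: a listed point, or the origin of a listed thing).
The state is a dict: "time": time; "q": joint angles; "qd": joint speeds; "joint_efforts": joint torques, N m; "ee_pos": TCP position; "tcp_rot": TCP orientation; "wrist_force": force on the tool from outside, world axes, zero at the start; "torque": the same for the moment, N m; "opening": finger opening in m; "grasp_force": force on a finger pad.
Only numpy, scipy, OpenCV 4.12 (cv2) and the standard library are available. Lean on these libraries where they do the work, as an engineer would, in place of code of your own. Each camera call takes 0.05 s, during which the arm holds its last target. There are 200 camera calls.

## Working session

There is one attempt and no reset: what is moved stays moved. The work goes in short steps, Python scripts to look and compute and a tool call to move; the robot and the scene stay as the last step left them, time stands still between calls to the robot, and variables do not carry over. Pictures are saved under pics/ and viewed, at most 10 in all, crops included, and the job is handed in when it is done.

Besides the shell and the picture viewer there is one more tool, called after ">>>" as a command line: name --pt "numbers of a row" for each row, then --argument value for the rest. arm_command: Moves the arm, as the interface text tells. Its arguments: {"type":"object","properties":{"series":{"type":"array"},"hand":{"type":"number"},"grip_force":{"type":"number"}},"required":["series"]}

```bash
mkdir -p pics; ls; cat > h.py <<'E'
import numpy as np, cv2
from scipy.spatial.transform import Rotation as R
from workcell import bot
def cam(name):
    o=bot.get_obs(); c=bot.camera(name); K=np.array(c["camera_matrix"])
    if "T_tool_cam" in c:
        T=np.eye(4); T[:3,:3]=R.from_euler("xyz",o["tcp_rot"],degrees=True).as_matrix(); T[:3,3]=o["ee_pos"]
        T=T@np.array(c["T_tool_cam"]); M,p=T[:3,:3],T[:3,3]
    else:
        p=np.array(c["xyz"]); M=R.from_euler("xyz",c["orientation"],degrees=True).as_matrix()
    return c,K,M,p
def ray(K,M,p,uv,z):
    d=M@(np.array([1,-1,-1])*(np.linalg.inv(K)@[uv[0],uv[1],1])); return p+d*(z-p[2])/d[2]
def proj(K,M,p,X):
    q=M.T@(np.array(X)-p); q=q*[1,-1,-1]; q=K@q; return q[:2]/q[2]
E
python3 - <<'E'
from h import *
print(bot.get_obs())
for n in ["top","scene"]:
    c,K,M,p=cam(n); cv2.imwrite(f"pics/{n}0.png",c["color"]); print(n,K.tolist(),p,c["orientation"],[k for k in c])
    for t in ["fixture","carrier","pin_left","hole_left","hole_right","board","jar","bottle","screwdriver"]:
        print(t,[(np.round(d["location"]).tolist(),round(d["confidence"],2),np.round(ray(K,M,p,d["location"],.03)[:2],3).tolist()) for d in bot.mark_of(n,t)])
E
```

```text
pics
{'time': 0.0, 'q': array([6.70935136e+01, 5.00993873e+00, 1.00351313e+01, 9.51002156e+01,
       8.44311271e-04, 9.00014279e+01]), 'qd': array([-0.02246121,  0.09333012, -0.11635268, -0.00691334,  0.0256698 ,
       -0.05268568]), 'joint_efforts': array([-2.55414079e-04, -5.20385778e+01,  4.64806008e+01,  1.61489344e-02,
        4.35288030e-05,  1.27994997e-05]), 'ee_pos': array([0.21398149, 0.50641598, 0.23060028]), 'tcp_rot': array([-1.79924977e+02, -8.42440908e-04,  1.57092085e+02]), 'wrist_force': array([-0.10078272, -0.07910585,  0.90694314]), 'torque': array([-0.00422707, -0.01635231,  0.02892831]), 'grasp_force': 0.0, 'opening': 0.08522225518277697}
top [[542.3079276446734, 0.0, 316.97979229435], [0.0, 542.3079276446734, 237.43025588415006], [0.0, 0.0, 1.0]] [ 0.32250227 -0.01263636  1.39258051] [  8.13963143   0.48075007 -89.20496364] ['color', 'camera_matrix', 'xyz', 'orientation']
fixture [([344.0, 236.0], 0.68, [0.521, -0.067])]
carrier [([348.0, 225.0], 0.95, [0.551, -0.078]), ([473.0, 335.0], 0.87, [0.279, -0.387]), ([187.0, 311.0], 0.62, [0.327, 0.324])]
pin_left [
[... 849 characters left out ...]
272.0], 0.66, [0.57, -0.084]), ([119.0, 220.0], 0.56, [0.274, -0.389]), ([406.0, 155.0], 0.55, [0.338, 0.316])]
pin_left [([322.0, 278.0], 0.73, [0.611, -0.028]), ([284.0, 288.0], 0.51, [0.603, -0.11])]
hole_left [([420.0, 165.0], 0.65, [0.383, 0.328]), ([282.0, 252.0], 0.58, [0.511, -0.081]), ([311.0, 271.0], 0.57, [0.583, -0.044])]
hole_right [([415.0, 139.0], 0.88, [0.293, 0.365]), ([270.0, 280.0], 0.76, [0.572, -0.131]), ([104.0, 236.0], 0.68, [0.31, -0.43])]
board [([285.0, 253.0], 0.8, [0.516, -0.075]), ([283.0, 287.0], 0.68, [0.6, -0.111]), ([350.0, 234.0], 0.37, [0.52, 0.078])]
jar []
bottle [([415.0, 284.0], 0.75, [0.701, 0.143])]
screwdriver [([270.0, 338.0], 0.9, [0.705, -0.178])]
```

View pics/top0.png

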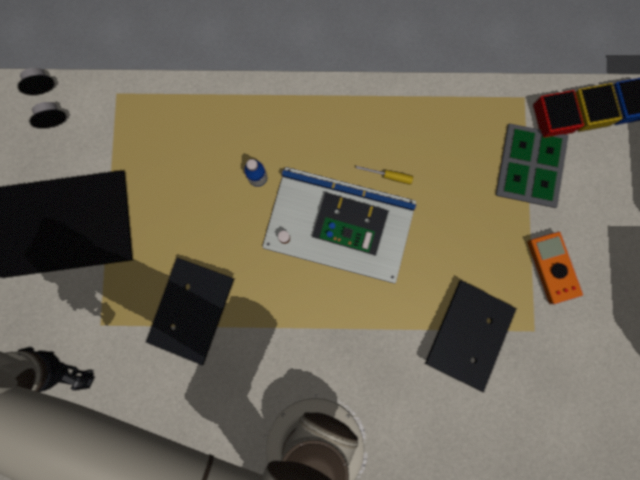

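View pics/scene0.png

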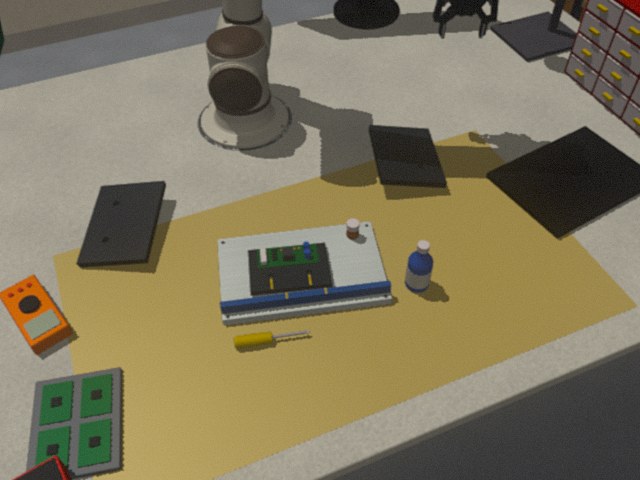

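The top view shows the fixture at about (345,225) with the fence on its far side, yawed about -15°. The plate with the board is at about (348,222), the jar at (284,236), the bottle at (255,170) and the screwdriver at (390,175). The scene view agrees, and the two bare black plates are look-alikes. I'll move above the fixture for a close look, with the fingers shut.

>>> arm_command --pt "-0.037 -0.031 -0.01 0" --pt "-0.074 -0.063 -0.02 0" --pt "-0.111 -0.094 -0.03 0" --pt "-0.148 -0.126 -0.04 0" --pt "-0.185 -0.157 -0.05 0" --hand 0

```text
time: 1.5
ee_pos: [0.3237, 0.2882, 0.2819]
tcp_rot: [180.0, 0.0, 157.1]
wrist_force: [-0.3, 0.3, 0.5]
opening: 0.0122
grasp_force: 0.0
```

>>> arm_command --pt "-0.037 -0.031 0 0" --pt "-0.074 -0.063 0 0" --pt "-0.111 -0.094 0 0" --pt "-0.148 -0.126 0 0" --pt "-0.185 -0.157 0 0"

```text
time: 2.0
ee_pos: [0.4331, 0.0713, 0.2816]
tcp_rot: [180.0, 0.0, 157.1]
wrist_force: [1.3, 1.8, 1.0]
opening: 0.0001
grasp_force: 0.0
```

>>> arm_command --pt "-0.037 -0.031 0 -0.05" --pt "-0.074 -0.063 0 -0.1" --pt "-0.111 -0.095 0 -0.14" --pt "-0.111 -0.095 0 -0.14" --pt "-0.111 -0.095 0 -0.14"

```text
time: 2.5
ee_pos: [0.498, -0.0582, 0.2808]
tcp_rot: [180.0, -0.1, 165.0]
wrist_force: [-0.6, -0.3, 0.3]
opening: -0.0
grasp_force: 0.0
```

```bash
python3 - <<'E'
from h import *
c,K,M,p=cam("wrist"); cv2.imwrite("pics/w1.png",c["color"]); print(K.tolist(),p,np.round(c["T_tool_cam"],3).tolist(),M.round(2).tolist())
for t in ["fixture","carrier","hole_left","hole_right","pin_left","board","jar","bottle"]:
    print(t,[(np.round(d["location"]).tolist(),round(d["confidence"],2),np.round(ray(K,M,p,d["location"],.03)[:2],3).tolist()) for d in bot.mark_of("wrist",t)])
E
```

```text
[[427.0473643379878, 0.0, 319.7937563561014], [0.0, 427.0473643379878, 237.55100150977876], [0.0, 0.0, 1.0]] [ 0.43217886 -0.03996585  0.42359405] [[-0.001, 0.963, 0.271, 0.068], [1.0, 0.001, 0.0, 0.001], [-0.0, 0.271, -0.963, -0.143], [0.0, 0.0, 0.0, 1.0]] [[0.26, -0.93, -0.26], [0.97, 0.25, 0.07], [0.0, -0.27, 0.96]]
fixture []
carrier [([314.0, 258.0], 0.65, [0.557, -0.08])]
hole_left [([354.0, 274.0], 0.86, [0.583, -0.046]), ([312.0, 256.0], 0.26, [0.555, -0.081])]
hole_right [([267.0, 272.0], 0.83, [0.559, -0.127])]
pin_left []
board [([311.0, 225.0], 0.77, [0.524, -0.074])]
jar [([472.0, 172.0], 0.6, [0.515, 0.083])]
bottle [([561.0, 301.0], 0.77, [0.665, 0.147])]
```

View pics/w1.png

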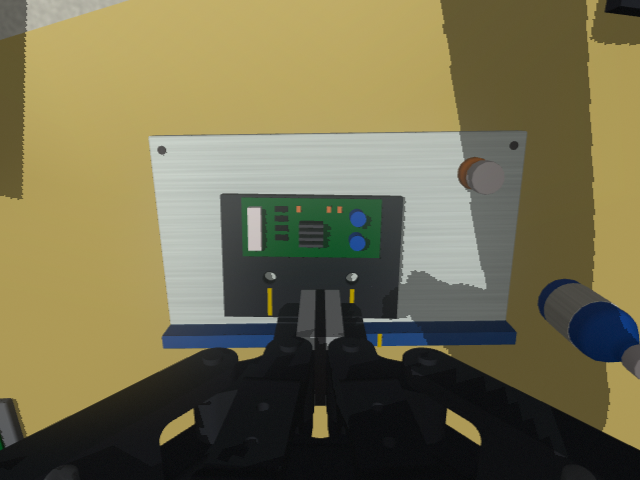

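The wrist view shows the fixture with its -x edge from (150,136) to (526,132) and the fence base at about row 323. The plate's corners are near (221,194), (403,196), (223,316) and (398,318), its holes are at (270,277) and (352,277), and the fence mark is at (380,340). The jar stands well to the +y side.

```bash
cat >> h.py <<'E'
from scipy.optimize import least_squares
def fx(F,X):  # world -> fixture
    c,s=np.cos(F[2]),np.sin(F[2]); d=np.array(X)[:2]-F[:2]; return np.array([c*d[0]+s*d[1],-s*d[0]+c*d[1]])
def wf(F,X):
    c,s=np.cos(F[2]),np.sin(F[2]); return np.array([F[0]+c*X[0]-s*X[1],F[1]+s*X[0]+c*X[1],X[2]])
E
python3 - <<'E'
from h import *
c,K,M,p=cam("wrist"); g=cv2.cvtColor(c["color"],cv2.COLOR_BGR2GRAY)
def sub(l): return cv2.cornerSubPix(g,np.float32(l).reshape(-1,1,2),(5,5),(-1,-1),(3,50,.01)).reshape(-1,2)
pts=sub([(150,136),(526,132),(163,347),(516,344)]); print(pts.round(1).tolist())
fid=[(-.11,-.175,.02),(-.11,.175,.02)]
r=lambda F:np.ravel([proj(K,M,p,wf(F,X))-u for X,u in zip(fid,pts)])
s=least_squares(r,[.55,-.06,-.26]); F=s.x; print("F",F,np.degrees(F[2]),s.fun)
np.save("F.npy",F)
for n,X in dict(fbaseL=(.081,.175,.02),fbaseR=(.081,-.175,.02),ftopL=(.081,.175,.045),ftopR=(.081,-.175,.045),markL=(.081,.04,.045)).items(): print(n,proj(K,M,p,wf(F,X)).round(1))
pc=sub([(221,194),(403,196),(223,316),(398,318)]); print(pc.round(1).tolist())
for u,z in zip(pc,[.032,.032,.0404,.0404]): print((1e3*fx(F,ray(K,M,p,u,z))).round(1))
for u in sub([(270,277),(352,277)]): print("hole",u,(1e3*fx(F,ray(K,M,p,u,.0376))).round(1))
img=cv2.resize(c["color"][120:360,130:540],None,fx=1.9,fy=1.9,interpolation=cv2.INTER_CUBIC)
for X in fid+[(.081,.175,.045),(.081,-.175,.045),(.081,.04,.045),(.081,-.04,.045)]:
    u=(proj(K,M,p,wf(F,X))-[130,120])*1.9; cv2.drawMarker(img,tuple(int(v) for v in u),(0,0,255),0,12,1)
for u in pc: cv2.drawMarker(img,tuple(int(v) for v in (u-[130,120])*1.9),(255,0,255),0,12,1)
cv2.imwrite("pics/w2.png",img)
E
```

```text
[[147.39999389648438, 135.8000030517578], [524.2999877929688, 131.8000030517578], [161.3000030517578, 347.3999938964844], [512.2999877929688, 344.29998779296875]]
F [ 0.556651   -0.05549486 -0.24915281] -14.275404395342226 [-1.67507645  0.19763894  1.67155509  0.19603466]
fbaseL [503.8 320.9]
fbaseR [167.9 324.1]
ftopL [514.3 332.5]
ftopR [159.2 335.9]
markL [377.2 333.8]
[[218.60000610351562, 193.39999389648438], [401.5, 196.3000030517578], [222.1999969482422, 315.3999938964844], [398.0, 318.0]]
[ -58.1 -108.9]
[-53.5  60.8]
[  61.8 -112.5]
[66.4 60.8]
hole [273.7876 276.8984] [ 22.9 -60.4]
hole [355.6762  274.79993] [21.6 18.7]
```

View pics/w2.png

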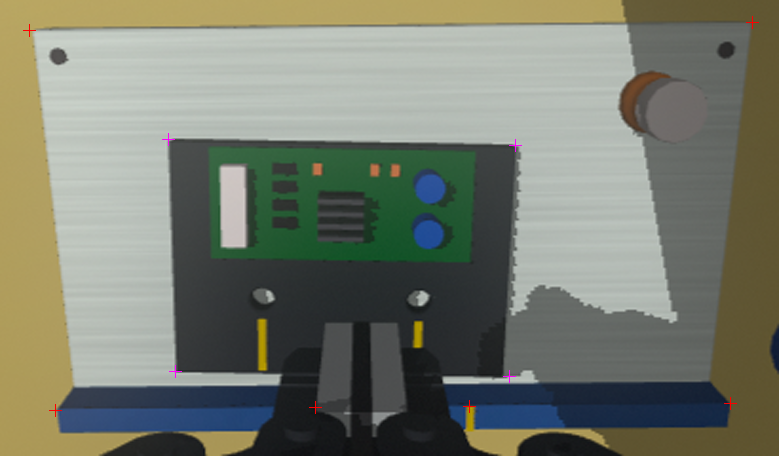

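Estimate in the fixture frame: plate centre at about (4,-25) mm, yaw about -1.5°, and 15 to 18 mm from the fence. I'll push the -x edge at the two corners, clear of the board, starting with the -y corner.

>>> arm_command --pt "0.012 -0.04 0.02 -0.0125" --pt "0.025 -0.08 0.04 -0.0125" --pt "0.031 -0.096 0.08 -0.0125" --pt "0.031 -0.096 0.125 -0.0125" --pt "0.031 -0.096 0.17 -0.0125"

```text
time: 3.5
ee_pos: [0.443, -0.1427, 0.1101]
tcp_rot: [-180.0, 0.1, 165.8]
wrist_force: [0.1, -0.9, 0.1]
opening: -0.0002
grasp_force: 0.0
```

>>> arm_command --pt "0 0 0.04 0" --pt "0 0 0.07 0" --pt "0 0 0.083 0" --pt "0 0 0.085 0" --pt "0 0 0.085 0"

```text
time: 4.0
ee_pos: [0.4439, -0.1423, 0.0274]
tcp_rot: [-180.0, 0.1, 165.8]
wrist_force: [0.2, 0.1, 0.0]
opening: 0.0005
grasp_force: 0.0
```

```bash
cat > st.py <<'E'
from h import *
import sys
F=np.load("F.npy"); o=bot.get_obs(); print("tcp fix mm",(1e3*fx(F,o["ee_pos"])).round(1),o["ee_pos"][2].round(4),o["tcp_rot"].round(1),"f",o["wrist_force"].round(1),o["time"])
if len(sys.argv)>1:
    c,K,M,p=cam(sys.argv[1]); cv2.imwrite(sys.argv[2],c["color"])
E
python3 st.py wrist pics/w3.png
```

```text
tcp fix mm [ -87.8 -111.9] 0.0274 [-1.800e+02  1.000e-01  1.658e+02] f [0.2 0.1 0. ] 4.0
```

View pics/w3.png

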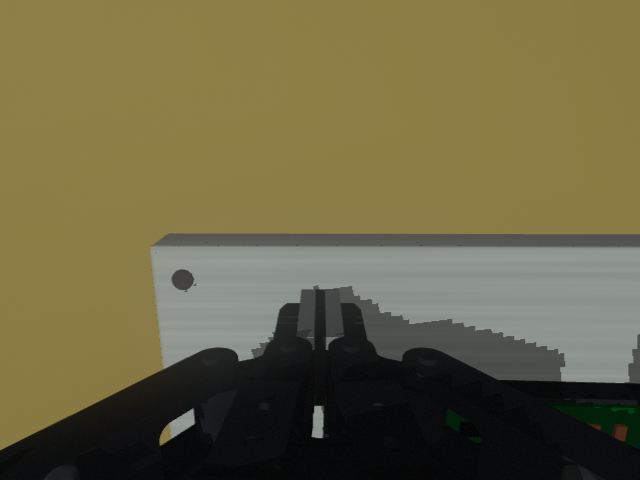

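The fingertip is at (320,290), on the deck just short of the plate's -x edge (row 382) near its -y corner. I'll push towards the fence.

>>> arm_command --pt "-0.005 0 0.002 0" --pt "-0.009 0 0.002 0" --pt "-0.013 0 0.002 0" --pt "-0.016 0 0.002 0" --pt "-0.018 0 0.002 0"

```text
time: 4.55
ee_pos: [0.4612, -0.1467, 0.0244]
tcp_rot: [-180.0, 0.0, 165.8]
wrist_force: [-0.7, -0.1, 0.1]
opening: 0.0002
grasp_force: 0.0
```

>>> arm_command --pt "-0.002 0 0 0" --pt "-0.004 0 0 0" --pt "-0.006 0 0 0" --pt "-0.008 0 0 0" --pt "-0.01 0 0 0"

```text
time: 5.05
ee_pos: [0.4705, -0.1491, 0.0243]
tcp_rot: [-180.0, -0.0, 165.8]
wrist_force: [-2.6, -1.1, 0.5]
opening: -0.0
grasp_force: 1.3
```

>>> arm_command --pt "-0.0015 0 0 0" --pt "-0.003 0 0 0" --pt "-0.0045 0 0 0" --pt "-0.006 0 0 0" --pt "-0.006 0 0 0"

```text
time: 5.55
ee_pos: [0.4766, -0.1505, 0.0243]
tcp_rot: [180.0, 0.0, 165.8]
wrist_force: [-1.4, -0.7, 0.2]
opening: 0.0004
grasp_force: 0.5
```

```bash
python3 st.py wrist pics/w4.png; python3 - <<'E'
from h import *
F=np.load("F.npy"); c,K,M,p=cam("top"); cv2.imwrite("pics/t4.png",cv2.resize(c["color"][150:300,250:430],None,fx=4,fy=4,interpolation=cv2.INTER_CUBIC))
for t in ["hole_left","hole_right"]:
    print(t,[(np.round(d["location"],1).tolist(),round(d["confidence"],2),(1e3*fx(F,ray(K,M,p,d["location"],.03))).round(1).tolist()) for d in bot.mark_of("top",t)][:1])
E
```

```text
tcp fix mm [ -54.2 -111.8] 0.0243 [180.    0.  165.8] f [-1.4 -0.7  0.2] 5.55
hole_left [([472.4, 362.6], 0.95, [-252.9, -403.1])]
hole_right [([366.0, 216.3], 0.94, [32.7, -61.1])]
```

View pics/t4.png

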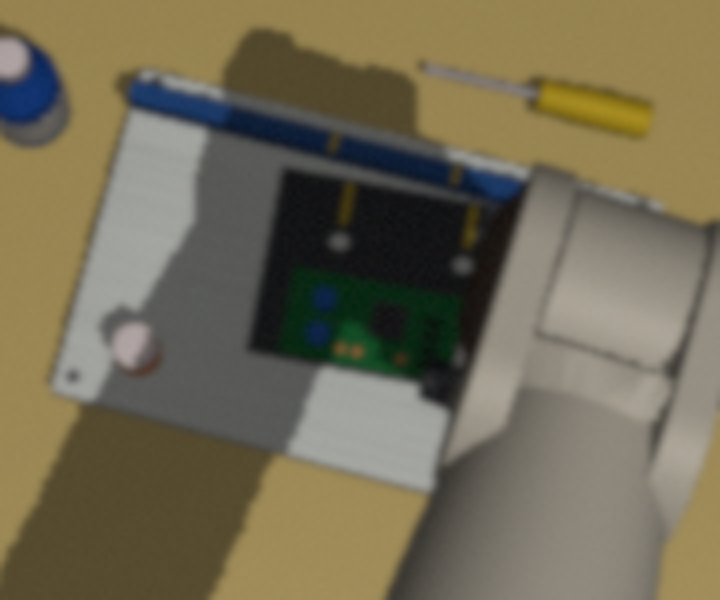

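The top view shows the -y end near the fence with the +y end still back: corner gap at (285,175), versus about (490,195) at the other end. Next is the +y corner, reached by sliding along outside the -x edge.

>>> arm_command --pt "0.02 0 0 0" --pt "0.028 0.03 0 0" --pt "0.028 0.075 0 0" --pt "0.028 0.12 0 0" --pt "0.028 0.15 0 0"

```text
time: 6.25
ee_pos: [0.4865, 0.0042, 0.0247]
tcp_rot: [179.9, 0.1, 165.9]
wrist_force: [0.4, 0.1, -0.3]
opening: -0.0004
grasp_force: 0.0
```

>>> arm_command --pt "0 0.02 0 0" --pt "0 0.028 0 0" --pt "-0.003 0.028 0 0" --pt "-0.006 0.028 0 0" --pt "-0.009 0.028 0 0"

```text
time: 6.75
ee_pos: [0.5016, 0.0257, 0.0243]
tcp_rot: [-180.0, 0.0, 165.8]
wrist_force: [-0.6, -0.3, -0.4]
opening: -0.0003
grasp_force: 0.0
```

>>> arm_command --pt "-0.002 0 0 0" --pt "-0.004 0 0 0" --pt "-0.006 0 0 0" --pt "-0.008 0 0 0" --pt "-0.01 0 0 0"

```text
time: 7.25
ee_pos: [0.5112, 0.0243, 0.0242]
tcp_rot: [180.0, -0.0, 165.8]
wrist_force: [-1.1, 1.6, -0.2]
opening: -0.0006
grasp_force: 0.4
```

>>> arm_command --pt "-0.0015 0 0 0" --pt "-0.003 0 0 0" --pt "-0.0045 0 0 0" --pt "-0.006 0 0 0" --pt "-0.007 0 0 0"

```text
time: 7.75
ee_pos: [0.518, 0.0227, 0.0243]
tcp_rot: [180.0, -0.0, 165.8]
wrist_force: [-0.9, 2.8, -0.2]
opening: -0.0001
grasp_force: 1.1
```

```bash
python3 st.py wrist pics/w5.png; python3 - <<'E'
from h import *
F=np.load("F.npy"); c,K,M,p=cam("top"); cv2.imwrite("pics/t5.png",cv2.resize(c["color"][150:300,250:430],None,fx=4,fy=4,interpolation=cv2.INTER_CUBIC))
for t in ["hole_left","hole_right"]:
    print(t,[(np.round(d["location"],1).tolist(),round(d["confidence"],2),(1e3*fx(F,ray(K,M,p,d["location"],.03))).round(1).tolist()) for d in bot.mark_of("top",t)][:2])
E
```

```text
tcp fix mm [-56.7  66.2] 0.0243 [180.   -0.  165.8] f [-0.9  2.8 -0.2] 7.75
hole_left [([336.3, 207.3], 0.82, [35.7, 18.0]), ([185.0, 286.5], 0.8, [-258.2, 333.3])]
hole_right [([171.6, 329.8], 0.86, [-369.5, 334.0]), ([366.8, 215.4], 0.82, [35.4, -62.5])]
```

View pics/w5.png

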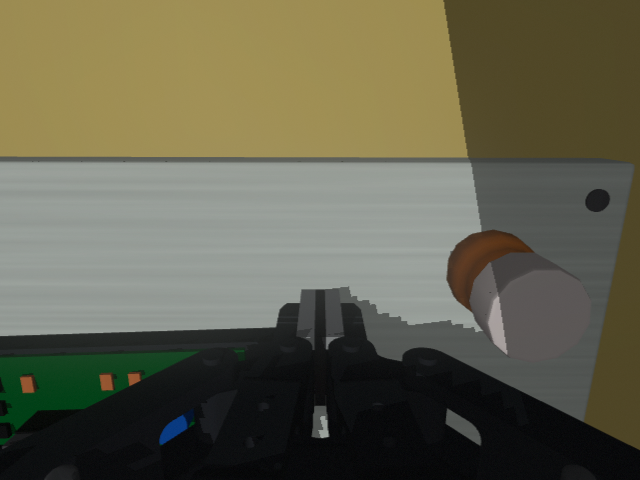

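The wrist view shows the tip at (320,290) against the -x edge near the +y corner. The edge runs from (0,337) to (280,328), so a small positive yaw remains. The jar at (520,290) is clear to the right.

```bash
python3 - <<'E'
from h import *
F=np.load("F.npy"); c,K,M,p=cam("wrist")
for u in [(0,337),(140,333),(270,328)]: print((1e3*fx(F,ray(K,M,p,u,.02))).round(1))
E
```

```text
[-44.  -55.7]
[-45.7  -1.9]
[-47.9  47.7]
```

>>> arm_command --pt "-0.001 0 0 0" --pt "-0.002 0 0 0" --pt "-0.003 0 0 0" --pt "-0.003 0 0 0" --pt "-0.003 0 0 0"

```text
time: 8.5
ee_pos: [0.5209, 0.0218, 0.0243]
tcp_rot: [-180.0, 0.0, 165.8]
wrist_force: [-0.7, 0.3, 0.2]
opening: -0.0
grasp_force: 0.7
```

>>> arm_command --pt "-0.001 0 0 0" --pt "-0.002 0 0 0" --pt "-0.003 0 0 0" --pt "-0.003 0 0 0" --pt "-0.003 0 0 0"

```text
time: 9.0
ee_pos: [0.5238, 0.0211, 0.0243]
tcp_rot: [-180.0, 0.0, 165.8]
wrist_force: [-0.9, 1.2, 0.5]
opening: -0.0002
grasp_force: 0.7
```

>>> arm_command --pt "-0.0005 0 0 0" --pt "-0.001 0 0 0" --pt "-0.0015 0 0 0" --pt "-0.002 0 0 0" --pt "-0.002 0 0 0"

```text
time: 9.5
ee_pos: [0.5258, 0.0206, 0.0243]
tcp_rot: [-180.0, 0.0, 165.8]
wrist_force: [-0.9, 1.7, 0.6]
opening: -0.0
grasp_force: 1.0
```

```bash
python3 st.py wrist pics/w6.png
```

```text
tcp fix mm [-48.7  66.2] 0.0243 [-180.     0.   165.8] f [-0.9  1.7  0.6] 9.5
```

View pics/w6.png

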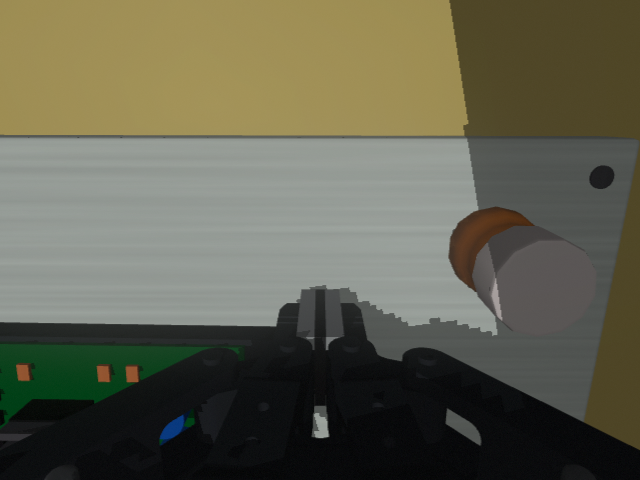

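The edge now runs from (0,322) to (275,327), so the yaw is about -1°: the +y end is near the fence and the -y end about 3 mm back. I'll go back to the -y corner and press it gently home.

>>> arm_command --pt "0.015 0 0 0" --pt "0.025 -0.03 0 0" --pt "0.025 -0.075 0 0" --pt "0.025 -0.12 0 0" --pt "0.025 -0.15 0 0"

```text
time: 10.05
ee_pos: [0.4642, -0.121, 0.0246]
tcp_rot: [-179.9, 0.1, 165.8]
wrist_force: [0.7, 0.4, 0.0]
opening: 0.0002
grasp_force: 0.0
```

>>> arm_command --pt "-0.001 -0.023 0 0" --pt "-0.007 -0.023 0 0" --pt "-0.013 -0.023 0 0" --pt "-0.018 -0.023 0 0" --pt "-0.02 -0.023 0 0"

```text
time: 10.55
ee_pos: [0.4789, -0.1453, 0.0242]
tcp_rot: [-180.0, -0.0, 165.9]
wrist_force: [-4.8, -0.5, 1.8]
opening: 0.0001
grasp_force: 1.7
```

>>> arm_command --pt "-0.001 0 0 0" --pt "-0.002 0 0 0" --pt "-0.003 0 0 0" --pt "-0.004 0 0 0" --pt "-0.004 0 0 0"

```text
time: 11.05
ee_pos: [0.4809, -0.1462, 0.0241]
tcp_rot: [180.0, -0.2, 165.8]
wrist_force: [-9.1, 1.9, 5.0]
opening: 0.0002
grasp_force: 5.0
```

>>> arm_command --pt "-0.0005 0 0 0" --pt "-0.001 0 0 0" --pt "-0.001 0 0 0" --pt "-0.001 0 0 0" --pt "-0.001 0 0 0"

```text
time: 11.55
ee_pos: [0.481, -0.1462, 0.024]
tcp_rot: [180.0, -0.3, 165.8]
wrist_force: [-13.6, 3.2, 8.8]
opening: 0.0004
grasp_force: 7.3
```

```bash
python3 st.py wrist pics/w7.png
```

```text
tcp fix mm [ -50.9 -106.6] 0.024 [180.   -0.3 165.8] f [-13.6   3.2   8.8] 11.55
```

View pics/w7.png

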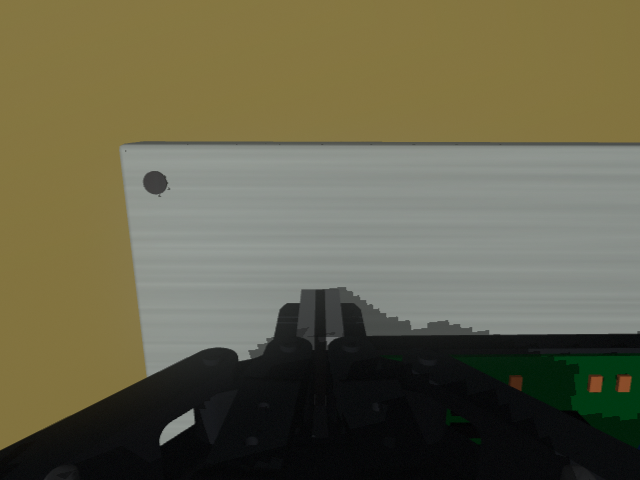

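The tip is at (320,290), and the edge from (390,337) to (640,334) is nearly parallel to the fixture. The force rose to about 14 N, so the plate is against the fence. I'll release it and go round to the -y end face.

>>> arm_command --pt "0.025 0 0 0" --pt "0.025 -0.03 0 0" --pt "0.01 -0.04 0 0" --pt "-0.03 -0.04 0 0" --pt "-0.068 -0.04 0 0"

```text
time: 12.1
ee_pos: [0.541, -0.2032, 0.0248]
tcp_rot: [180.0, 0.1, 165.8]
wrist_force: [0.3, 0.3, 1.1]
opening: 0.0002
grasp_force: 0.0
```

>>> arm_command --pt "0 0.001 0 0" --pt "0 0.003 0 0" --pt "0 0.006 0 0" --pt "0 0.008 0 0" --pt "0 0.01 0 0"

```text
time: 12.6
ee_pos: [0.5416, -0.1924, 0.0248]
tcp_rot: [180.0, 0.0, 165.8]
wrist_force: [-0.0, 0.9, -0.7]
opening: -0.0
grasp_force: 0.0
```

```bash
python3 st.py wrist pics/w8.png
```

```text
tcp fix mm [  19.2 -136.4] 0.0248 [180.    0.  165.8] f [-0.   0.9 -0.7] 12.6
```

View pics/w8.png

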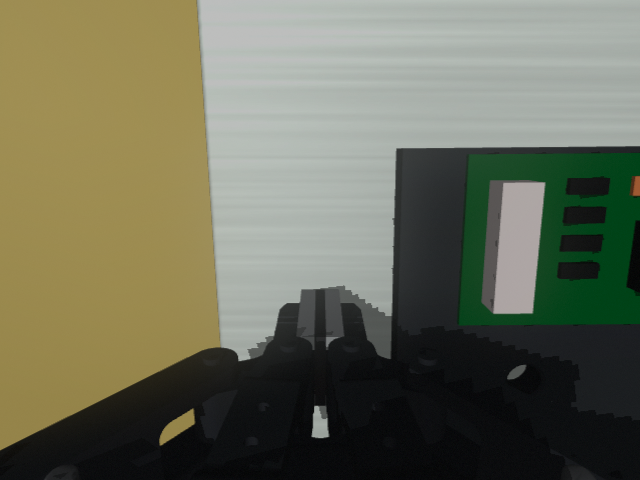

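The tip is at (322,290), the plate's -y end at column 392 (about 18 mm away), and hole_right is visible at (522,377). I'll push in +y.

>>> arm_command --pt "0 0.003 0 0" --pt "0 0.006 0 0" --pt "0 0.009 0 0" --pt "0 0.012 0 0" --pt "0 0.014 0 0"

```text
time: 13.15
ee_pos: [0.5453, -0.1793, 0.0243]
tcp_rot: [-180.0, -0.0, 165.8]
wrist_force: [-1.0, -3.9, 0.2]
opening: 0.0002
grasp_force: 1.7
```

>>> arm_command --pt "0 0.002 0 0" --pt "0 0.004 0 0" --pt "0 0.006 0 0" --pt "0 0.008 0 0" --pt "0 0.01 0 0"

```text
time: 13.65
ee_pos: [0.5478, -0.1695, 0.0243]
tcp_rot: [-180.0, -0.0, 165.8]
wrist_force: [-1.8, -3.2, 1.2]
opening: -0.0
grasp_force: 1.7
```

>>> arm_command --pt "0 0.002 0 0" --pt "0 0.004 0 0" --pt "0 0.006 0 0" --pt "0 0.008 0 0" --pt "0 0.008 0 0"

```text
time: 14.15
ee_pos: [0.5499, -0.1613, 0.0242]
tcp_rot: [180.0, -0.0, 165.9]
wrist_force: [-1.3, -1.2, -0.7]
opening: 0.0002
grasp_force: 0.5
```

```bash
python3 st.py wrist pics/w9.png
```

```text
tcp fix mm [  19.5 -104.2] 0.0242 [180.   -0.  165.9] f [-1.3 -1.2 -0.7] 14.15
```

View pics/w9.png

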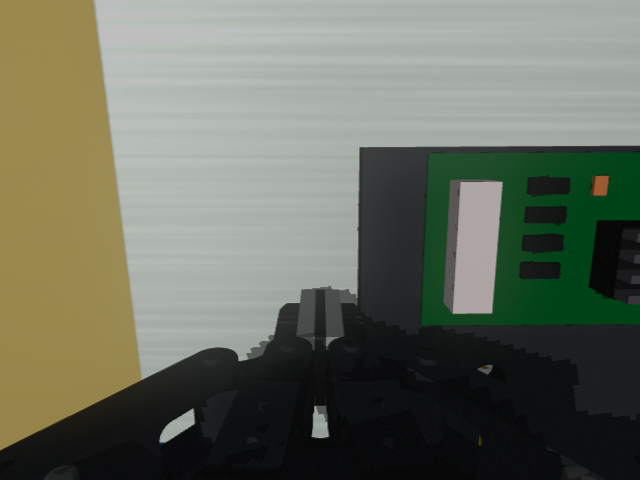

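The plate slid squarely (edge level at row 148) and brass is now appearing in hole_right at (487,370). About 5 mm remains, so I'll go slowly.

>>> arm_command --pt "0 0.0005 0 0" --pt "0 0.001 0 0" --pt "0 0.0015 0 0" --pt "0 0.002 0 0" --pt "0 0.002 0 0"

```text
time: 14.7
ee_pos: [0.5504, -0.1596, 0.0243]
tcp_rot: [180.0, 0.0, 165.8]
wrist_force: [-0.2, 0.7, 0.3]
opening: 0.0001
grasp_force: 0.0
```

>>> arm_command --pt "0 0.0005 0 0" --pt "0 0.001 0 0" --pt "0 0.0015 0 0" --pt "0 0.0015 0 0" --pt "0 0.0015 0 0"

```text
time: 15.2
ee_pos: [0.5506, -0.1584, 0.0243]
tcp_rot: [180.0, 0.0, 165.8]
wrist_force: [0.5, -0.3, 0.2]
opening: 0.0001
grasp_force: 0.0
```

```bash
python3 st.py wrist pics/w10.png
```

```text
tcp fix mm [  19.5 -101.2] 0.0243 [180.    0.  165.8] f [ 0.5 -0.3  0.2] 15.2
```

The contact force vanished, so the plate seems to have dropped onto the pins. I'll retreat and look from above.

>>> arm_command --pt "0 -0.02 0 0" --pt "0 -0.03 -0.03 0" --pt "0 -0.03 -0.075 0" --pt "0 -0.03 -0.12 0" --pt "0 -0.03 -0.16 0"

```text
time: 15.75
ee_pos: [0.5431, -0.1876, 0.1866]
tcp_rot: [-180.0, 0.1, 165.8]
wrist_force: [1.1, 0.5, -0.3]
opening: 0.0002
grasp_force: 0.0
```

>>> arm_command --pt "0.03 0.03 0 0" --pt "0.06 0.06 0 0" --pt "0.09 0.09 0 0" --pt "0.1 0.12 0 0" --pt "0.1 0.13 0 0"

```text
time: 16.25
ee_pos: [0.4775, -0.0349, 0.185]
tcp_rot: [180.0, 0.1, 165.9]
wrist_force: [0.9, -0.6, 0.3]
opening: -0.0001
grasp_force: 0.0
```

```bash
python3 st.py; python3 - <<'E'
from h import *
import os
F=np.load("F.npy"); c,K,M,p=cam("wrist"); im=c["color"].copy()
for t in ["hole_left","hole_right","pin_left","pin_right"]:
    print(t,[(np.round(d["location"],1).tolist(),round(d["confidence"],2),(1e3*fx(F,ray(K,M,p,d["location"],.032))).round(1).tolist()) for d in bot.mark_of("wrist",t)][:2])
P=[wf(F,(x,y,z)) for x,y,z in [(-.04,-.085,.032),(-.04,.085,.032),(.08,.085,.032),(.08,-.085,.032)]]
print([proj(K,M,p,q).round(0).tolist() for q in P])
cv2.imwrite("pics/w11.png",im)
E
```

```text
tcp fix mm [-81.8   0.5] 0.185 [1.800e+02 1.000e-01 1.659e+02] f [ 0.9 -0.6  0.3] 16.25
hole_left [([366.4, 358.9], 0.58, [31.8, 37.9])]
hole_right [([266.7, 356.0], 0.75, [29.4, -40.0])]
pin_left []
pin_right []
[[203.0, 272.0], [434.0, 273.0], [422.0, 411.0], [213.0, 411.0]]
```

View pics/w11.png

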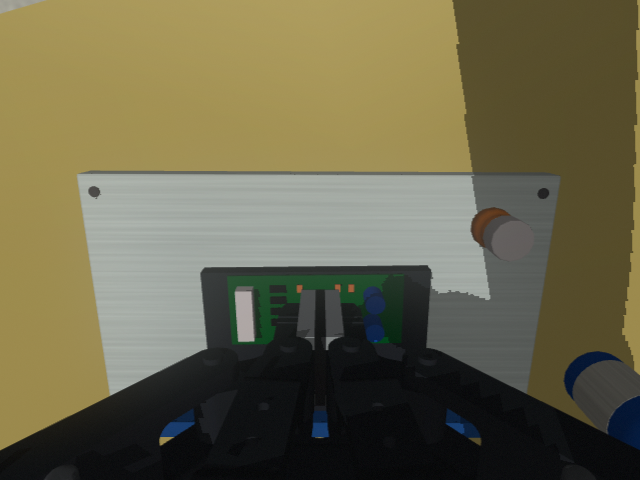

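That view hides the holes behind the fingers. The plate's near corners at (204,270) and (430,268) are close to the predicted home (203,272) and (434,273). That was picture 12, so I've already gone past the limit of 10. I'll view no more and check by numbers from a clearer pose.

>>> arm_command --pt "-0.005 0 -0.03 0" --pt "-0.01 0 -0.06 0" --pt "-0.02 0 -0.1 0" --pt "-0.02 0 -0.1 0" --pt "-0.02 0 -0.1 0"

```text
time: 17.0
ee_pos: [0.4982, -0.043, 0.2845]
tcp_rot: [-180.0, 0.0, 165.7]
wrist_force: [0.3, 0.3, -1.2]
opening: -0.0002
grasp_force: 0.0
```

```bash
cat > chk.py <<'E'
from h import *
c,K,M,p=cam("wrist"); im=c["color"]; g=cv2.cvtColor(im,cv2.COLOR_BGR2GRAY)
sub=lambda l,w=5: cv2.cornerSubPix(g,np.float32(l).reshape(-1,1,2),(w,w),(-1,-1),(3,50,.01)).reshape(-1,2)
F=np.load("F.npy"); fid=[(-.11,-.175,.02),(-.11,.175,.02)]
pts=sub([proj(K,M,p,wf(F,X)) for X in fid])
r=lambda F:np.ravel([proj(K,M,p,wf(F,X))-u for X,u in zip(fid,pts)])
s=least_squares(r,F); F2=s.x; print("F",F.round(4),F2.round(4),s.fun.round(1))
for n in ["hole_left","hole_right","carrier"]:
    for d in bot.mark_of("wrist",n)[:1]: print(n,np.round(d["location"],1),round(d["confidence"],2),[(1e3*fx(F2,ray(K,M,p,d["location"],z))).round(1).tolist() for z in (.02,.032)])
hm=[(-.04,-.085,.032),(-.04,.085,.032),(.08,.085,.032),(.08,-.085,.032)]
for X in hm:
    e=proj(K,M,p,wf(F2,X)); m=sub([e],7)[0]; print("corner home",e.round(1),"seen",m.round(1),(1e3*fx(F2,ray(K,M,p,m,.032))).round(1))
for y in (-.04,.04):
    e=proj(K,M,p,wf(F2,(.04,y,.03))).round().astype(int); w=im[e[1]-9:e[1]+10,e[0]-9:e[0]+10].astype(int)
    print(e); print("\n".join(" ".join(f"{v:3d}" for v in r_) for r_ in w.max(2)[::2]))
    k=w.reshape(-1,3); k=k[k.max(1)>80]; print("bgr bright",len(k),k.mean(0).round() if len(k) else "")
E
python3 chk.py; python3 st.py
```

```text
F [ 0.5567 -0.0555 -0.2492] [ 0.5564 -0.0556 -0.2505] [-1.8  0.2  1.8  0.2]
hole_left [362.3 283.9] 0.71 [[36.2, 41.8], [31.4, 40.5]]
hole_right [280.7 283.7] 0.68 [[36.1, -41.6], [31.2, -40.4]]
carrier [319.8 267.4] 0.89 [[18.4, -1.6], [14.1, -1.6]]
corner home [231.8 213.4] seen [230.3 211.9] [-41.4 -86.3]
corner home [411.4 213.6] seen [408.5 209.5] [-44.  82.]
corner home [404.4 328.3] seen [406.3 322.3] [73.3 86.6]
corner home [238.2 328.1] seen [237.5 323. ] [ 74.2 -85.4]
[281 291]
 49  49  48  48  48  48  46  47  47  46  45  46  45  46  45  46  46  46  45
 48  49  48  49  48  47  48  47  47  47  47  46  46  46  46  45  45  44  44
 49  48  48  48  45  43  47  54  61  65  75  63  45  46  44  46  45  45  46
 48  48  46  39  86  91  76 118 130 109 100 140 116  72  46  44  45  44  45
 48  47  39  34  43  88  91 103 105 156 174 159 106  74  53  42  44  44  44
 48  46  41  35  33  34  38  72 122 142 126  78  87  62  35  42  44  45  46
 48  49  43  38  34  31  32  34  32  33  34  36  33  35  41  43  44  44  44
 47  47  47  45  42  40  35  35  31  30  31  38  40  43  45  43  45  44  45
[... 374 characters left out ...]
122 136 131 123 110  78  44  43  44  44  44  44
 43  43  41  72  75 109 125 130 166 184 166 120  88  69  41  38  44  44  45
 43  43  34  42  89  77  98 108 107 105  98  83  58  36  33  41  44  44  44
 42  43  36  27  26  28  32  39  42  47  38  31  32  31  38  41  43  44  44
 42  42  40  37  32  28  28  29  31  30  31  32  32  38  42  43  44  44  44
 41  41  42  42  41  39  39  38  37  39  43  43  44  44  43  42  43  42  42
 42  43  42  41  43  43  43  43  42  43  43  43  42  43  44  43  43  43  43
 42  41  42  42  42  42  47  74  82  82  72  48  43  43  44  44  43  44  43
bgr bright 43 [ 66.  99. 112.]
tcp fix mm [-61.   -1.8] 0.283 [-1.800e+02 -1.000e-01  1.658e+02] f [-0.   0.3  0.7] 17.2
```

Both holes now show brass, and the hole outlines are centred at about (280,291) and (360.5,291), against the predicted home (281,291) and (361,291). The plate-corner figures disagree by a few mm, so I'll check tilt with a joint fit of camera offset, fixture and plate.

```bash
python3 - <<'E'
from h import *
F=np.load("F.npy"); c,K,M,p=cam("wrist"); im=c["color"]; cv2.imwrite("pics/w12.png",im)
hsv=cv2.cvtColor(im,cv2.COLOR_BGR2HSV)
yel=cv2.inRange(hsv,(20,180,70),(35,255,255)); 
n,l,s,ce=cv2.connectedComponentsWithStats(yel)
for i in range(1,n):
    if 6<s[i,4]<400: print("yellow",s[i].tolist(),ce[i].round(1))
g=cv2.cvtColor(im,cv2.COLOR_BGR2GRAY).astype(int)
np.set_printoptions(linewidth=220)
print("cols near edge"); 
for x in (240,255,380,400): 
    print(x,g[204:222,x].tolist(), "far",g[314:348,x].tolist())
for y in (225,250,300,315): print(y,"L",g[y,222:246].tolist(),"R",g[y,396:420].tolist())
for X in [(.081,-.04,.045),(.081,.04,.045),(.081,-.08,.02),(.081,-.08,.045),(.08,-.08,.032)]: print(X,proj(K,M,p,wf(F,X)).round(1))
E
```

```text
yellow [358, 303, 5, 11, 37] [360.4 306.7]
yellow [279, 304, 4, 6, 18] [280.2 305.9]
cols near edge
240 [183, 184, 188, 189, 186, 182, 183, 184, 186, 186, 74, 62, 62, 68, 67, 67, 67, 68] far [50, 50, 51, 50, 48, 49, 50, 48, 50, 48, 47, 48, 48, 47, 47, 47, 45, 47, 47, 47, 45, 45, 44, 46, 64, 65, 65, 66, 65, 64, 65, 65, 63, 64]
255 [183, 184, 186, 190, 186, 183, 182, 183, 186, 150, 66, 58, 61, 66, 63, 75, 77, 76] far [46, 46, 44, 46, 46, 46, 45, 46, 46, 44, 45, 45, 44, 43, 43, 44, 44, 42, 44, 44, 42, 42, 44, 42, 62, 64, 63, 63, 63, 63, 64, 63, 63, 62]
380 [180, 180, 184, 188, 184, 181, 182, 183, 85, 56, 53, 61, 61, 64, 70, 71, 71, 71] far [39, 39, 38, 38, 40, 38, 38, 37, 37, 37, 38, 38, 39, 37, 37, 38, 39, 37, 36, 36, 36, 36, 37, 36, 60, 62, 61, 61, 62, 60, 62, 61, 61, 61]
400 [180, 181, 185, 187, 185, 182, 181, 184, 69, 55, 56, 61, 61, 62, 61, 61, 61, 60] far [30, 30, 31, 29, 28, 29, 40, 39, 39, 40, 39, 38, 39, 38, 38, 38, 40, 40, 40, 39, 39, 39, 38, 37, 61, 62, 60, 62, 62, 61, 61, 63, 63, 63]
225 L [180, 181, 180, 181, 181, 181, 181, 158, 101, 68, 67, 68, 67, 67, 66, 66, 66, 66, 66, 
[... 282 characters left out ...]
4, 55, 61, 94, 159, 176, 178, 180, 180, 180, 180, 179, 181, 181, 181]
300 L [181, 180, 179, 179, 179, 179, 179, 179, 179, 179, 178, 178, 178, 120, 63, 54, 54, 55, 53, 53, 53, 52, 52, 53] R [31, 33, 33, 31, 32, 32, 34, 34, 34, 56, 92, 101, 101, 101, 101, 101, 102, 102, 101, 102, 101, 101, 102, 102]
315 L [175, 176, 175, 174, 175, 175, 176, 174, 174, 175, 175, 174, 174, 175, 118, 60, 52, 51, 50, 51, 50, 49, 50, 49] R [28, 29, 30, 30, 30, 29, 29, 31, 41, 87, 99, 100, 100, 101, 100, 100, 99, 100, 99, 100, 99, 100, 99, 99]
(0.081, -0.04, 0.045) [280.8 338.2]
(0.081, 0.04, 0.045) [361.5 338.3]
(0.081, -0.08, 0.02) [244.7 326.4]
(0.081, -0.08, 0.045) [240.4 338.2]
(0.08, -0.08, 0.032) [242.7 331. ]
```

```bash
python3 - <<'E'
from h import *
F=np.load("F.npy"); c,K,M,p=cam("wrist"); im=c["color"].astype(int)
for x in (246,252,262,385,393,399): print(x,"b-r rows 312..342",(im[312:342,x,0]-im[312:342,x,2]).tolist())
for X in [(-.04,-.07,.02),(-.04,.07,.02),(-.04,-.07,.032),(-.04,.07,.032),(.08,-.07,.032),(.08,.07,.032),(.08,-.07,.04),(.08,.07,.04),(.081,-.07,.02),(-.11,-.1,.02),(-.11,.1,.02)]: print(X,proj(K,M,p,wf(F,X)).round(1))
g=cv2.cvtColor(c["color"],cv2.COLOR_BGR2GRAY).astype(int)
print("fixture edge rows 140-160",[ (x,g[140:160,x].tolist()) for x in (220,420)])
for x in (250,275,367,390): print(x,im[208:226,x].tolist()[:18:1])
E
```

```text
246 b-r rows 312..342 [5, 5, 4, 6, 5, 5, 5, 6, 4, 4, 5, 4, 5, 4, 5, 5, 5, 5, 5, 25, 37, 38, 37, 38, 38, 49, 78, 81, 80, 82]
252 b-r rows 312..342 [5, 5, 4, 5, 4, 5, 5, 4, 5, 4, 6, 5, 4, 5, 5, 5, 5, 4, 5, 29, 38, 39, 38, 39, 29, 48, 79, 82, 80, 82]
262 b-r rows 312..342 [7, 5, 5, 5, 4, 5, 5, 6, 5, 5, 5, 5, 5, 5, 6, 5, 5, 5, 6, 29, 39, 42, 40, 41, 41, 50, 78, 81, 82, 82]
385 b-r rows 312..342 [2, 3, 3, 3, 3, 4, 3, 3, 4, 3, 5, 5, 5, 6, 6, 5, 6, 14, 43, 47, 46, 45, 44, 46, 45, 47, 88, 88, 87, 86]
393 b-r rows 312..342 [5, 4, 3, 3, 3, 3, 3, 4, 3, 3, 2, 5, 6, 5, 6, 7, 6, 14, 43, 45, 46, 44, 44, 45, 46, 45, 89, 88, 88, 87]
399 b-r rows 312..342 [4, 4, 4, 3, 2, 4, 3, 2, 6, 6, 6, 5, 6, 5, 6, 5, 5, 15, 44, 47, 43, 44, 45, 45, 45, 46, 87, 86, 87, 88]
(-0.04, -0.07, 0.02) [249.  213.3]
(-0.04, 0.07, 0.02) [393.  213.4]
(-0.04, -0.07, 0.032) [247. 216.]
(-0.04, 0.07, 0.032) [395.1 216.2]
(0.08, -0.07, 0.032) [252.3 330.9]
(0.08, 0.07, 0.032) [389.5 331. ]
(0.08, -0.07, 0.04) [251.1 334.7]
(0.08, 0.07, 0.04) [390.7 334.8]
(0.081, -0.07, 0.02) [254.1 326.2]
(-0.11, -0.1, 0.02) [213.3 139.5]
(-0.11,
[... 658 characters left out ...]
62, 58], [54, 56, 53], [62, 62, 58], [64, 64, 60], [53, 68, 49], [57, 90, 47], [57, 90, 47], [56, 90, 47], [56, 90, 46], [55, 90, 45], [56, 90, 46], [56, 90, 45]]
367 [[181, 187, 179], [176, 182, 175], [177, 183, 175], [180, 186, 178], [85, 87, 82], [54, 56, 52], [51, 53, 49], [61, 61, 57], [61, 61, 56], [53, 75, 46], [55, 87, 43], [54, 88, 43], [54, 88, 42], [54, 87, 42], [53, 87, 41], [52, 86, 41], [52, 87, 41], [52, 86, 40]]
390 [[182, 188, 181], [177, 184, 177], [178, 184, 177], [179, 185, 177], [68, 71, 67], [54, 55, 51], [53, 55, 51], [63, 62, 59], [62, 62, 59], [62, 62, 58], [62, 62, 58], [63, 62, 59], [62, 62, 59], [61, 60, 57], [60, 60, 56], [61, 60, 57], [61, 61, 57], [60, 59, 55]]
```

With the arm settled, everything matches a flat, seated plate:

| Feature | Seen | Home and flat | Still on pins |
|---|---|---|---|
| Far top edge (row) | 331 / 329.6 | 330.9 | 334.7 |
| Near bottom edge (row) | 213.2 / 212 | 213.3 | – |
| Yellow lines (column) | 280.2 / 360.4 | 280.8 / 361.5 | – |

The arm is clear of everything, so I'll hand in.

```bash
python3 -c "
from workcell import bot
print(bot.job_done())"
```

```text
the job is handed in; nothing more can be done
None
```

I handed the job in with the plate seated as far as my camera measurements show (flat, both holes over the pins within about 1 mm) and the arm clear; no verdict came back, and I viewed 12 pictures, 2 over the limit of 10.

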